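# Lock the pipe rest onto the glassblower's bench rail

## Robot

A 6-joint arm with a two-finger parallel gripper is mounted at the origin on the work surface. World frame = base frame: x ahead of the robot, y to its left, z up, the work surface at z = 0. Lengths are in m, angles in degrees, forces in N, time in s.
With the tool pointing down it reaches from about 0.35 to 0.85 m from the base axis. Payload 8.1 kg.
Tool frame: the origin (TCP) lies at the very end of the fingers, on their centre line; the grasp point (between the pads) lies 19 mm behind it; z points along the fingers, y is the line along which they close (so a half turn about z gives the same grasp; the last joint's range is limited). The gripper opens to 85 mm and grips with 20 to 120 N. Pads are 22 mm wide; open, the fingers measure 114 mm over their backs; the gripper's body (76 mm by 85 mm) begins 54 mm behind the grasp point. The pads swing forward as they close: fully open they stand 13 mm farther back than shut.
Start: joints at [68.388, 7.471, 85.268, -0, 87.261, -4.893], TCP at [0.173, 0.575, 0.231] pointing down, gripper open.
Joint ranges: [-169.43, 169.43], [-51.17, 129.36], [1.28, 143.12], [-76.62, 256.62], [0, 156.53], [-152.29, 152.29]. Speed limits (degrees/s): [136.94, 136.94, 159.86, 180, 180, 180].

## Interface

Orientations are given as a 3x3 rotation matrix whose columns are the frame's x, y, z axes.
In Python, from cell import ctrl, viewer, finder gives the robot as it stands. The module is installed in compiled form; this text tells all that it offers.
- The arm moves only by the tool jog_arm, never from a script. Its argument "steps" is a list of rows, each an object of numbers: "tx", "ty", "tz": the shift along the world's x, y, z in units of 25 mm (1.0 is 25 mm); "yaw": the turn about the world's z in units of 5 degrees (1.0 is 5 degrees). A call has 1 to 5 rows; each row shifts and turns the commanded pose from where the row before left it; what a row does not reach is not made up. A row lasts 1/8 s, in which the tool goes at most 62.5 mm and 10.7 degrees, less where a joint would pass 70% of its speed; a pose out of reach is approached as far as the arm can. A call is refused whole if a number of a shift passes 1 or a number of a turn 1, either way. A call with a gripper value outside its range is refused whole. "gripper" is the opening, from 0 (shut) to 1 (fully open), set as the call begins (left out, the last holds). The fingers move at their own pace and stop on an object; "squeeze" is the grip in N (left out, the last holds). Time passes only in rows, so rows that do not move let the fingers close. It gives the time, the measured TCP pose, the force, the opening and the grip force at its end, in the units of the state.
- ctrl.state(): the state, without advancing time (a new reading comes with each control period).
- viewer.read_camera(name): name is "scene" or "top"; returns a dict with "img" (480x640x3 uint8, blue, green, red), "K" (3x3 intrinsics, pixels), "origin" and "orientation" of the camera in the world. Camera axes: x right, y down, z forward; pixel columns grow to the right and rows downward; lengths in m; the calibration is good to about 2 mm. A picture is of the moment at which its call begins. There is no depth.
- ctrl.job_done(): hands the job in; it is judged then, once.
Trained networks look in a picture, given as the dict that the camera call returned (one of the last four; its "shot" number tells which), for a name from the list of things; names that differ only in an ending like _2 or _b are one class to them, and where a whole thing is asked for, a point or a joint stands for the part that bears it (a point fixed in the world has none). Each returns a list of dicts, best first, with "score" (0 to 1); they miss things now and then, are a little off and sometimes report something else, mostly with a low value. They report only what shows in the picture. A call takes as long as a camera call. They do not tell look-alikes from the thing itself.
- finder.cut_out(thing, picture): "mask" (480x640 bool, what is visible of it) and "box" ([left, top, right, bottom] in pixels, round what is visible of it).
The state is a dict: "t": time; "joint_pos": joint angles; "qvel": joint speeds; "joint_efforts": joint torques, N m; "tool_pos": TCP position; "orientation": TCP orientation; "force": force on the tool from outside, world axes, zero at the start; "wrist_torque": the same for the moment, N m; "width": finger opening in m; "finger_force": force on a finger pad.
Only numpy, scipy, OpenCV 4.12 (cv2) and the standard library are available. Lean on these libraries where they do the work, as an engineer would, in place of code of your own. Each camera call takes 0.05 s, during which the arm holds its last target. There are 200 camera calls.

## Task

Push the roller pipe rest along the slotted bench rail until its foot is fully home against the stop, so that the slot in its foot lies over a slot in the rail. Then take the T-bolt with the bar handle from the wooden rack, pass its head down through both slots until its collar sits on the foot, turn it a quarter turn so that its handle lies along the rail and it cannot lift out, and let go. Keep the pipe rest down on the rail and leave the round-knobbed pin and the tools lying about where they are.

Things in the scene. Friction and masses are not known exactly. Their poses are not given: they have to be found in the camera images.
- rail: Fixed dark steel box rail across the robot's front, 60 wide (x), 380 long (y), top at z = 40 mm, hollow: 33 deep and 52 wide inside. Origin: centre of its underside, on the table. y runs along the rail towards the stop. Its 4 mm top has five through slots across the rail, 40 (x) by 20 (y), at y = -118, -58, 2, 62 and 122 mm.
- rail_slot (a point): Centre of the middle rail slot (rail y = 2, z = 40 mm), the one that the foot slot lies over when the pipe rest is home; axes as the rail's.
- stop_face (a point): Centre of the face of the stop that the foot must meet (rail y = 165, z = 52 mm); axes as the rail's. The stop is a steel block 60 wide and 25 long on the rail's +y end, top at z = 64, two small screw heads up to z = 70.
- pipe_rest: Loose steel pipe rest, about 0.95 kg, astride the rail: flat foot 74 (x) by 195 (y) by 6 thick; side cheeks hang 18 down beside the rail (1 mm play, they keep it straight). Origin: rail's centre line, underside of foot. Foot spans y -100 to +95; its +y end meets the stop, so home is origin at rail y = 70, z = 40. Yoke with two rollers on it, y 0 to 93, 45 wide, top 55 above the origin.
- push_face (a point): Middle of the upright plate that closes the yoke's back, facing -y (away from the stop): 40 wide, from 6 to 46 mm above the pipe rest's origin; this point is at y = 0, 30 mm above the origin. Pushing here with closed fingertips slides the pipe rest towards the stop (about 5 to 12 N). Axes as the pipe rest's.
- foot_slot (a point): Centre of the slot through the foot, at its top face (pipe rest y = -68 mm, 6 mm above the origin). The slot is 38 long across the rail (x) and 17 wide along it (y). Axes as the pipe rest's.
- rack: Fixed light-wood rack 80 (x) by 180 (y) by 45 high with two slots 38 (x) by 18 (y), 32 deep, centred at y = -45 and y = +45 mm, into either of which the T-bolt is dropped, with the round pin in the other. Origin: centre of its underside.
- t_bolt: Loose steel T-bolt, 0.25 kg, upright in a rack slot, resting on its collar (disc 32 across, 6 thick). Origin: on its axis, underside of collar; z up. Below it: shank 13 across, 13 long, then the T-head. It goes into a slot with its x along the slot's long side (x). Locked: its x along the rail's y, either way round. Friction alone keeps its angle.
- bolt_head (a point): On the T-bolt's axis, 20 mm below its origin: middle of the T-head, 34 long (along the bolt's x), 14 wide (y), 14 high with a rounded nose, bottom 27 below the bolt's origin. With the collar seated on the foot, the head hangs 3 mm below the rail's 4 mm top and turns freely either way. Axes as the bolt's.
- bolt_handle (a point): Middle of the T-bolt's bar handle, 45 mm above the bolt's origin: bar 64 long (along the bolt's x, parallel to the head), 12 thick (y), 22 high (34 to 56 above the origin), on a stem 14 across. Axes as the bolt's.
- round_pin: Bystander: plain steel pin with a black ball knob 30 across, no T-head, in the other rack slot; top 51 mm above the rack.
- jacks: Bystander: glassblower's jacks, dark steel, 315 long, 20 high, lying beyond the rail. Origin near its middle on the table.
- tweezers: Bystander: steel tweezers, 240 long, 16 high, lying beside the rail on its far side. Origin at its middle on the table.
- shears: Bystander: dark steel shears, 210 long, 14 high, lying left of the robot. Origin at its middle on the table.
- paddle: Bystander: wooden paddle, 260 long, lying right, beyond the rack. Origin on the handle near the blade.
- block_cup: Bystander: wooden shaping cup 84 across and 45 high with a 150 mm handle, lying beyond the rail on the right. Origin: centre of the cup's underside.
- wax_cake: Bystander: round cake of beeswax 60 across, 22 high, on the near side of the rail. Origin: centre of its underside.
Things that resemble listed ones, but are neither listed nor needed, are in the scene too. Of the things that look like the pipe_rest, the smaller one is meant.

How it is judged:
By the outcome, as a careful person would: the job done as asked, in the order asked, and still so for the second after the job is handed in, with the robot touching nothing.
It also fails if it takes over 70 s, if anything falls off the work surface, if the arm or the gripper's body presses on something with over 40 N, if the wrist force passes 120 N, or if a joint passes its speed limit or range.

## Working session

There is one attempt and no reset: what is moved stays moved. The work goes in short steps, Python scripts to look and compute and a tool call to move; the robot and the scene stay as the last step left them, time stands still between calls to the robot, and variables do not carry over. Pictures are saved under pics/ and viewed, at most 10 in all, crops included, and the job is handed in when it is done.

Besides the shell and the picture viewer there is one more tool, called as name([rows], argument=value, ...), one row to a line, values as JSON. jog_arm: Moves the arm, as the interface text tells. Its arguments: {"type":"object","properties":{"steps":{"type":"array"},"gripper":{"type":"number"},"squeeze":{"type":"number"}},"required":["steps"]}

```bash
mkdir -p pics
cat > h.py <<'E'
import numpy as np, cv2
from cell import ctrl, viewer, finder
def ray(p,uv):
    d=np.array(p["orientation"])@np.linalg.inv(p["K"])@np.array([uv[0],uv[1],1.0]); return np.array(p["origin"]),d
def at(p,uv,z):
    o,d=ray(p,uv); return o+d*(z-o[2])/d[2]
def proj(p,X):
    c=np.array(p["K"])@np.array(p["orientation"]).T@(np.array(X)-np.array(p["origin"])); return c[:2]/c[2]
E
python3 - <<'E'
from h import *
print(ctrl.state())
for n in ("scene","top"):
    p=viewer.read_camera(n); cv2.imwrite(f"pics/{n}0.png",p["img"]); print(n,p["origin"],p["K"],p["orientation"])
    for t in ("rail","pipe_rest","rack","t_bolt","round_pin","wax_cake"):
        for r in finder.cut_out(t,p)[:4]:
            m=r["mask"]; ys,xs=np.nonzero(m); print(t,round(r["score"],2),np.round(r["box"]),xs.mean().round(1),ys.mean().round(1),np.round(cv2.minAreaRect(np.c_[xs,ys].astype(np.float32))[2],1),m.sum())
E
```

```text
{'t': 0.0, 'joint_pos': array([ 6.83884262e+01,  7.51400471e+00,  8.53300707e+01,  5.87347468e-04,
        8.72621237e+01, -4.89164032e+00]), 'qvel': array([-0.02783319,  0.02021724, -0.06667524, -0.02291085,  0.00461909,
       -0.10997198]), 'joint_efforts': array([ 5.38456407e-04, -5.69392884e+01, -5.00563216e+01, -6.60617434e-05,
        1.46046866e-02, -2.02289641e-05]), 'tool_pos': array([0.17237121, 0.57412576, 0.23024836]), 'orientation': array([[-9.57722261e-01,  2.87693573e-01, -6.92194929e-04],
       [ 2.87694357e-01,  9.57720732e-01, -1.71945257e-03],
       [ 1.68253980e-04, -1.84589858e-03, -9.99998282e-01]]), 'force': array([-0.96959427,  0.77663027,  0.14996758]), 'wrist_torque': array([-0.00913479,  0.02981043, -0.00314838]), 'finger_force': 0.0, 'width': 0.08548198408134135}
scene [ 1.10642724 -0.54607819  0.82085241] [[442.23003985   0.         317.33324507]
 [  0.         442.23003985 244.45722203]
 [  0.           0.           1.        ]] [[ 0.68165692  0.47481075 -0.55668536]
 [ 0.73154095 -0.4566719   0.50625944]
 [-0.01384514 -0.75233339 -0.65863707]]
rail 0
[... 635 characters left out ...]
0.04177456]
 [-0.99921039  0.01926834 -0.03474669]
 [ 0.03390397 -0.04246136 -0.99852269]]
rail 0.56 [148. 158. 345. 239.] 230.9 201.4 74.6 3442
rail 0.43 [171. 143. 280. 184.] 228.0 161.9 71.6 724
rail 0.2 [453. 230. 476. 247.] 462.7 239.0 90.0 268
pipe_rest 0.7 [212. 165. 311. 222.] 259.3 192.2 73.2 3357
pipe_rest 0.7 [430. 296. 490. 428.] 458.1 360.3 3.2 6444
rack 0.92 [390. 218. 486. 264.] 435.6 242.2 84.3 2894
rack 0.17 [194. 240. 221. 270.] 206.6 254.4 45.0 708
t_bolt 0.75 [413. 226. 428. 259.] 420.2 242.9 90.0 361
round_pin 0.48 [454. 232. 474. 245.] 462.8 239.4 90.0 239
round_pin 0.39 [390. 220. 484. 263.] 435.2 241.8 84.8 2755
wax_cake 0.79 [194. 239. 221. 269.] 206.5 254.8 45.0 677
```

View pics/top0.png

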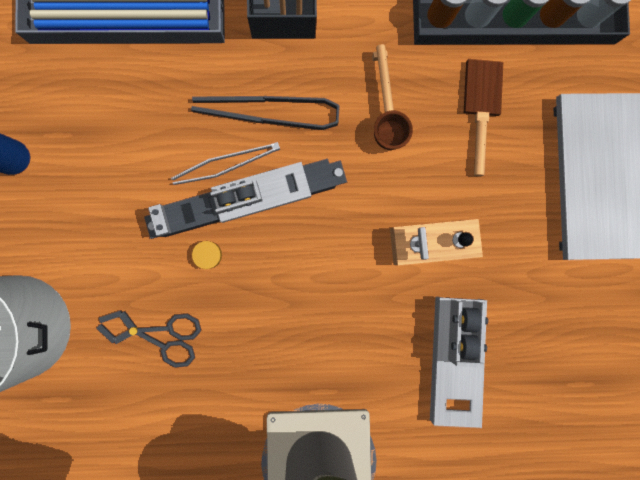

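View pics/scene0.png

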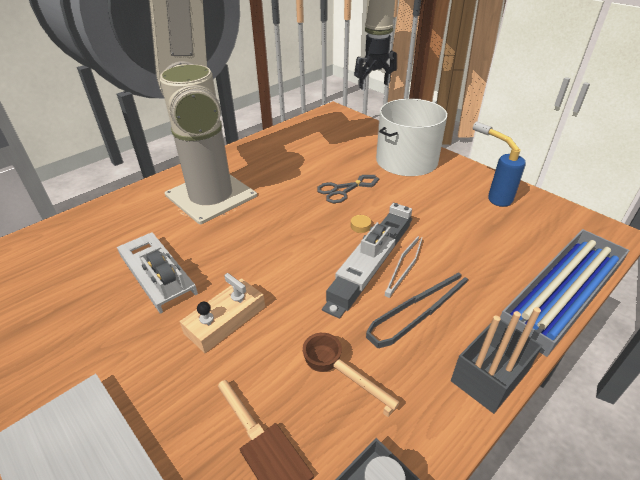

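The top view shows the rail running from (338,172) to its stop with two screw heads at (155,220). Candidates for the pipe rest are the small one on the rail at (259,192) and the larger one on the table at (458,360); I choose the one on the rail. Candidates for the bolt are the bar handle at (420,243) and the black ball pin at (464,239); I choose the bar handle. I'll check both in one crop.

Run:
```python
from h import *
p=viewer.read_camera("top"); im=p["img"]
a=cv2.resize(im[140:260,140:350],None,fx=3.8,fy=3.8,interpolation=cv2.INTER_CUBIC)
b=cv2.resize(im[210:270,385:490],None,fx=2.3,fy=2.3,interpolation=cv2.INTER_CUBIC)
c=np.zeros((600,800,3),np.uint8); c[:a.shape[0],:a.shape[1]]=a[:600,:800]; c[600-b.shape[0]:,:b.shape[1]]=b
cv2.imwrite("pics/crop.png",c)
for n,t in(("foot/pipe",(259.3,192.2)),):print(at(p,t,.06))
print("rack c",at(p,(435.6,242.2),.045),"handle",at(p,(420.2,242.9),.045+.056))
```

```text
[0.56779517 0.11249998 0.06      ]
rack c [ 0.45903926 -0.25222442  0.045     ] handle [ 0.45651732 -0.20470548  0.101     ]
```

View pics/crop.png

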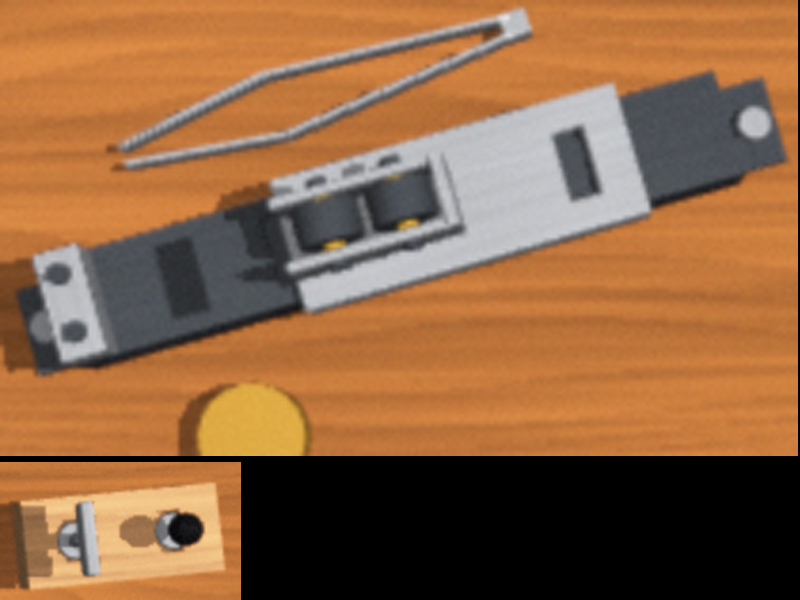

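The crop confirms it: the foot has corners at (613,85), (650,210) and (305,312), with its slot at (577,162). The stop face edge runs (78,245)-(105,352), and the rail slot is at (182,277). In the rack, the bar handle is aligned with the slot and the ball pin is separate.

Run:
```python
from h import *
p=viewer.read_camera("top")
A=lambda u,v,z:at(p,(u/3.8+140-.37,v/3.8+140-.37),z)
c=[A(613,85,.046),A(650,210,.046),A(305,312,.046),A(270,182,.046)]
for x in c: print(x)
s=A(577,162,.046);print("fslot",s)
d=c[2]-c[1]; print("len",np.linalg.norm(d),"wid",np.linalg.norm(c[1]-c[0]))
yaw=np.arctan2(d[1],d[0])-np.pi/2; yb=np.arctan2(*(c[0]-c[1])[[1,0]]);print("yaw",np.degrees(yaw),np.degrees(yb))
print("stop",A(78,245,.064),A(105,352,.064))
print("rslot",A(182,277,.04))
# fit yaw, rail by multi points: (pixel,z,rail coords x,y or None, rest shift s)
from scipy.optimize import least_squares
obs=[((613,85),.046,37,-100,1),((650,210),.046,-37,-100,1),((305,312),.046,-37,95,1),((577,162),.046,0,-68,1),
((78,245),.064,30,165,0),((105,352),.064,-30,165,0),((182,277),.04,0,122,0)]
def f(q):
    X,Y,t,s=q; r=[]
    for uv,z,x,y,k in obs:
        P=A(*uv,z)[:2]; x,y=x/1e3,y/1e3+k*s
        r+=list(P-[X+x*np.cos(t)-y*np.sin(t),Y+x*np.sin(t)+y*np.cos(t)])
    return np.array(r)
q=least_squares(f,[.57,.1,yaw,0]); X,Y,t,s=q.x; print("rail",q.x,np.degrees(t)); print((f(q.x)*1e3).round(1).reshape(-1,2))
R=lambda x,y:(X+x*np.cos(t)-y*np.sin(t),Y+x*np.sin(t)+y*np.cos(t))
print("push face",R(0,s),"home face",R(0,.07),"slot2",R(0,.002))
# bolt: crop offset(385,210), scale 2.3
B=lambda u,v,z:at(p,(u/2.3+385-.3,(v-462)/2.3+210-.3),z)
e1,e2=B(88,503,.101),B(92,575,.101);print("handle ends",e1,e2,(e1+e2)/2,np.degrees(np.arctan2(*(e1-e2)[[1,0]])))
print("rackcorners",[B(*u,.045) for u in((20,502),(217,484),(224,570),(28,588))])
```

```text
[0.63183713 0.02619804 0.046     ]
[0.56257182 0.00728768 0.046     ]
[0.50994804 0.19559482 0.046     ]
[0.58116644 0.2136614  0.046     ]
fslot [0.58961292 0.04671701 0.046     ]
len 0.19552197867644597 wid 0.0718003122615883
yaw 15.613401381114388 15.270380125116784
stop [0.54620351 0.31169476 0.064     ] [0.48906755 0.2979189  0.064     ]
rslot [0.53078146 0.2630099  0.04      ]
rail [ 0.56198004  0.14560427  0.26794281 -0.03371755] 15.351992302993443
[[-1.2 -0.3]
 [ 0.9  0.4]
 [-0.1  0.7]
 [ 0.7 -0.8]
 [-1.  -1. ]
 [-0.3  1.1]
 [ 1.1 -0.2]]
push face (np.float64(0.570906703206972), np.float64(0.11308984735957994)) home face (np.float64(0.543447667533295), np.float64(0.21310650102009604)) slot2 (np.float64(0.5614505462329088), np.float64(0.14753290604066094))
handle ends [ 0.4866969  -0.21111556  0.101     ] [ 0.42504864 -0.21265887  0.101     ] [ 0.45587277 -0.21188721  0.101     ] 1.434048848928825
rackcorners [array([ 0.4923506 , -0.16421701,  0.045     ]), array([ 0.50552205, -0.34607913,  0.045     ]), array([ 0.42678954, -0.34969664,  0.045     ]), array([ 0.41420536, -0.16931686,  0.045     ])]
```

jog_arm([
  {"tx":0.78,"ty":-0.97,"yaw":0.64},
  {"tx":0.78,"ty":-0.97,"yaw":0.64},
  {"tx":0.78,"ty":-0.97,"yaw":0.64},
  {"tx":0.78,"ty":-0.97,"yaw":0.64},
  {"tx":0.78,"ty":-0.97,"yaw":0.64},
], gripper=0, squeeze=40)

```text
$.steps[0]: bad value
```

jog_arm([
  {"tx":0.78,"ty":-0.97,"yaw":0.64},
  {"tx":0.78,"ty":-0.97,"yaw":0.64},
  {"tx":0.78,"ty":-0.97,"yaw":0.64},
  {"tx":0.78,"ty":-0.97,"yaw":0.64},
  {"tx":0.78,"ty":-0.97,"yaw":0.64},
])

```text
$.steps[0]: bad value
```

jog_arm([
  {"tx":0.78,"ty":-0.97},
  {"tx":0.78,"ty":-0.97},
  {"tx":0.78,"ty":-0.97},
  {"tx":0.78,"ty":-0.97},
  {"tx":0.78,"ty":-0.97},
])

```text
$.steps[0]: bad value
```

jog_arm([
  {"tx":0.78,"ty":-0.97},
  {"tx":0.78,"ty":-0.97},
  {"tx":0.78,"ty":-0.97},
  {"tx":0.78,"ty":-0.97},
  {"tx":0.78,"ty":-0.97},
])

```text
$.steps[0]: bad value
```

jog_arm([
  {"tx":0.78,"ty":-0.97,"tz":0,"yaw":0.64},
  {"tx":0.78,"ty":-0.97,"tz":0,"yaw":0.64},
  {"tx":0.78,"ty":-0.97,"tz":0,"yaw":0.64},
  {"tx":0.78,"ty":-0.97,"tz":0,"yaw":0.64},
  {"tx":0.78,"ty":-0.97,"tz":0,"yaw":0.64},
], gripper=0, squeeze=40)

```text
t: 1.42
tool_pos: [0.2706, 0.4526, 0.2314]
orientation: [[-1.0, 0.011, 0.0], [0.011, 1.0, 0.0], [-0.0, 0.0, -1.0]]
force: [0.1, -0.5, 0.5]
width: -0.0001
finger_force: 0.0
```

jog_arm([
  {"tx":0.78,"ty":-0.97,"tz":0,"yaw":0.64},
  {"tx":0.78,"ty":-0.97,"tz":0,"yaw":0.64},
  {"tx":0.78,"ty":-0.97,"tz":0,"yaw":0.64},
  {"tx":0.78,"ty":-0.97,"tz":0,"yaw":0.64},
  {"tx":0.78,"ty":-0.97,"tz":0,"yaw":0.64},
])

```text
t: 2.05
tool_pos: [0.3682, 0.3314, 0.2315]
orientation: [[-0.964, -0.265, 0.0], [-0.265, 0.964, 0.0], [-0.0, 0.0, -1.0]]
force: [0.3, -0.2, -0.1]
width: -0.0001
finger_force: 0.0
```

jog_arm([
  {"tx":0.78,"ty":-0.97,"tz":0,"yaw":0},
  {"tx":0.78,"ty":-0.97,"tz":0,"yaw":0},
  {"tx":0.78,"ty":-0.97,"tz":0,"yaw":0},
  {"tx":0.78,"ty":-0.97,"tz":0,"yaw":0},
  {"tx":0.78,"ty":-0.97,"tz":0,"yaw":0},
])

```text
t: 2.68
tool_pos: [0.4657, 0.2101, 0.2315]
orientation: [[-0.965, -0.264, 0.0], [-0.264, 0.965, 0.0], [-0.0, 0.0, -1.0]]
force: [0.5, -0.5, 0.4]
width: 0.0002
finger_force: 0.0
```

jog_arm([
  {"tx":0.78,"ty":-0.97,"tz":0,"yaw":0},
  {"tx":0.78,"ty":-0.97,"tz":0,"yaw":0},
  {"tx":0.78,"ty":-0.97,"tz":0,"yaw":0},
  {"tx":0.78,"ty":-0.97,"tz":0,"yaw":0},
  {"tx":0.78,"ty":-0.97,"tz":0,"yaw":0},
])

```text
t: 3.3
tool_pos: [0.5632, 0.0888, 0.2314]
orientation: [[-0.965, -0.264, 0.0], [-0.264, 0.965, 0.0], [-0.0, -0.0, -1.0]]
force: [-0.6, -0.8, -0.0]
width: -0.0003
finger_force: 0.0
```

jog_arm([
  {"tx":0.83,"ty":-0.97,"tz":0,"yaw":0},
  {"tx":0,"ty":0,"tz":-1,"yaw":0},
  {"tx":0,"ty":0,"tz":-1,"yaw":0},
  {"tx":0,"ty":0,"tz":-1,"yaw":0},
  {"tx":0,"ty":0,"tz":-1,"yaw":0},
])

```text
t: 3.92
tool_pos: [0.5834, 0.0653, 0.1306]
orientation: [[-0.965, -0.263, 0.0], [-0.263, 0.965, -0.0], [-0.0, -0.0, -1.0]]
force: [-0.2, -0.5, 0.7]
width: 0.0003
finger_force: 0.0
```

jog_arm([
  {"tx":0,"ty":0,"tz":-0.9,"yaw":0},
  {"tx":0,"ty":0,"tz":-0.9,"yaw":0},
  {"tx":0,"ty":0,"tz":-0.8,"yaw":0},
  {"tx":-0.13,"ty":0.48,"tz":0,"yaw":0},
  {"tx":-0.13,"ty":0.48,"tz":0,"yaw":0},
])

```text
t: 4.55
tool_pos: [0.5771, 0.0904, 0.0671]
orientation: [[-0.965, -0.263, 0.001], [-0.263, 0.965, 0.0], [-0.001, 0.0, -1.0]]
force: [0.2, 0.3, 0.6]
width: 0.0001
finger_force: 0.0
```

jog_arm([
  {"tx":-0.13,"ty":0.48,"tz":0,"yaw":0},
  {"tx":-0.13,"ty":0.48,"tz":0,"yaw":0},
  {"tx":-0.13,"ty":0.48,"tz":0,"yaw":0},
  {"tx":-0.13,"ty":0.48,"tz":0,"yaw":0},
  {"tx":-0.13,"ty":0.48,"tz":0,"yaw":0},
])

```text
t: 5.18
tool_pos: [0.5615, 0.1497, 0.0676]
orientation: [[-0.965, -0.264, 0.003], [-0.264, 0.965, -0.001], [-0.002, -0.002, -1.0]]
force: [1.5, -4.8, 2.1]
width: 0.0002
finger_force: 2.8
```

jog_arm([
  {"tx":-0.13,"ty":0.48,"tz":0,"yaw":0},
  {"tx":-0.13,"ty":0.48,"tz":0,"yaw":0},
  {"tx":-0.11,"ty":0.4,"tz":0,"yaw":0},
  {"tx":-0.05,"ty":0.19,"tz":0,"yaw":0},
  {"tx":0,"ty":0,"tz":0,"yaw":0},
])

```text
t: 5.8
tool_pos: [0.5505, 0.1889, 0.0671]
orientation: [[-0.964, -0.264, 0.001], [-0.264, 0.964, 0.001], [-0.001, 0.0, -1.0]]
force: [0.8, -1.0, 0.4]
width: -0.0001
finger_force: 0.5
```

jog_arm([
  {"tx":-0.04,"ty":0.15,"tz":0,"yaw":0},
  {"tx":-0.04,"ty":0.12,"tz":0,"yaw":0},
  {"tx":-0.03,"ty":0.1,"tz":0,"yaw":0},
])

```text
t: 6.18
tool_pos: [0.5481, 0.1969, 0.067]
orientation: [[-0.965, -0.263, 0.001], [-0.263, 0.965, -0.001], [-0.001, -0.001, -1.0]]
force: [2.0, -6.7, 3.9]
width: -0.0001
finger_force: 3.3
```

Rail y is about 53 now, so contact with the stop is close.

jog_arm([
  {"tx":-0.03,"ty":0.1,"tz":0,"yaw":0},
  {"tx":-0.03,"ty":0.1,"tz":0,"yaw":0},
  {"tx":0,"ty":0,"tz":0,"yaw":0},
])

```text
t: 6.55
tool_pos: [0.5475, 0.2001, 0.067]
orientation: [[-0.965, -0.263, 0.003], [-0.263, 0.965, -0.003], [-0.002, -0.004, -1.0]]
force: [6.1, -14.1, 3.0]
width: -0.0004
finger_force: 7.6
```

jog_arm([
  {"tx":-0.02,"ty":0.06,"tz":0,"yaw":0},
  {"tx":0,"ty":0,"tz":0,"yaw":0},
])

```text
t: 6.8
tool_pos: [0.5475, 0.2002, 0.0671]
orientation: [[-0.965, -0.262, 0.004], [-0.262, 0.965, -0.005], [-0.002, -0.006, -1.0]]
force: [8.4, -20.0, 1.5]
width: -0.0
finger_force: 10.7
```

Run:
```python
from h import *
p=viewer.read_camera("scene"); im=p["img"]
cv2.imwrite("pics/home.png",cv2.resize(im[190:320,310:430],None,fx=4.5,fy=4.5,interpolation=cv2.INTER_CUBIC))
```

```text
(no output)
```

View pics/home.png

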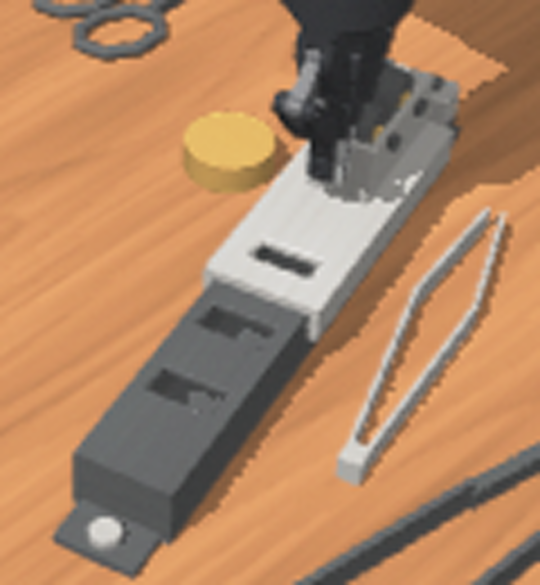

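The foot slot now shows a rail slot beneath it (285,262). The push force rose to 21 N with no further travel, so the rest is home. Backing off and going to the bolt.

jog_arm([
  {"tx":0.2,"ty":-0.75,"tz":0,"yaw":0},
  {"tx":0.1,"ty":-0.4,"tz":0.5,"yaw":0},
  {"tx":0,"ty":0,"tz":1,"yaw":0},
  {"tx":0,"ty":0,"tz":1,"yaw":0},
  {"tx":0,"ty":0,"tz":1,"yaw":0},
], gripper=0.6)

```text
t: 7.48
tool_pos: [0.5526, 0.1755, 0.1553]
orientation: [[-0.965, -0.264, -0.0], [-0.264, 0.965, 0.001], [-0.0, 0.001, -1.0]]
force: [-0.1, -0.1, 0.3]
width: 0.0515
finger_force: 0.0
```

jog_arm([
  {"tx":-0.25,"ty":-0.97,"tz":0.5,"yaw":-0.5},
  {"tx":-0.25,"ty":-0.97,"tz":0,"yaw":-0.5},
  {"tx":-0.25,"ty":-0.97,"tz":0,"yaw":-0.5},
  {"tx":-0.25,"ty":-0.97,"tz":0,"yaw":-0.5},
  {"tx":-0.25,"ty":-0.97,"tz":0,"yaw":-0.46},
])

```text
t: 8.1
tool_pos: [0.5212, 0.0536, 0.1671]
orientation: [[-0.999, -0.051, 0.0], [-0.051, 0.999, 0.001], [-0.0, 0.001, -1.0]]
force: [0.3, -0.7, 0.4]
width: 0.0513
finger_force: 0.0
```

jog_arm([
  {"tx":-0.25,"ty":-0.97,"tz":0,"yaw":0},
  {"tx":-0.25,"ty":-0.97,"tz":0,"yaw":0},
  {"tx":-0.25,"ty":-0.97,"tz":0,"yaw":0},
  {"tx":-0.25,"ty":-0.97,"tz":0,"yaw":0},
  {"tx":-0.25,"ty":-0.97,"tz":0,"yaw":0},
])

```text
t: 8.72
tool_pos: [0.4901, -0.0677, 0.1671]
orientation: [[-0.999, -0.052, 0.001], [-0.052, 0.999, 0.001], [-0.001, 0.001, -1.0]]
force: [1.0, -0.2, 0.2]
width: 0.0512
finger_force: 0.0
```

Run:
```python
from h import *
p=viewer.read_camera("top"); im=p["img"]; s=ctrl.state(); print(s["tool_pos"],s["joint_pos"].round(1),s["width"])
for r in finder.cut_out("t_bolt",p)[:2]:
    ys,xs=np.nonzero(r["mask"]); print(r["score"],r["box"],at(p,(xs.mean(),ys.mean()),.09))
cv2.imwrite("pics/b.png",np.hstack([cv2.resize(im[140:230,180:340],None,fx=2.5,fy=2.5,interpolation=cv2.INTER_CUBIC),cv2.resize(im[180:270,360:520],None,fx=2.5,fy=2.5,interpolation=cv2.INTER_CUBIC)]))
```

```text
[ 0.48955962 -0.07010724  0.1670297 ] [-1.410e+01 -6.800e+00  1.064e+02 -1.000e-01  8.040e+01 -1.070e+02] 0.050755122610307006
```

View pics/b.png

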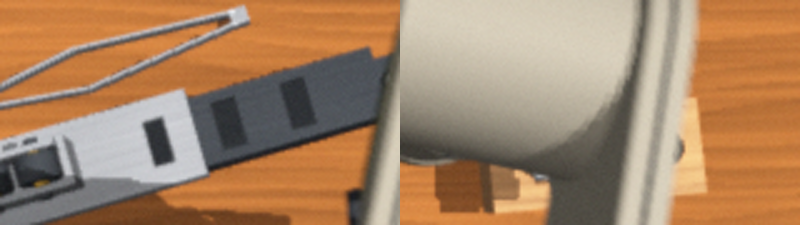

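The foot slot shows at full-image (243.6,196.4), and the foot end runs from crop (186,90) to (207,177). The arm hides the bolt, so I rely on the two agreeing estimates: the handle at (.456,-.212) and the rack slot at (.4565,-.2124).

jog_arm([
  {"tx":-0.22,"ty":-0.96,"tz":0,"yaw":0},
  {"tx":-0.22,"ty":-0.96,"tz":0,"yaw":0},
  {"tx":-0.22,"ty":-0.96,"tz":0,"yaw":0},
  {"tx":-0.23,"ty":-0.96,"tz":0,"yaw":0},
  {"tx":-0.23,"ty":-0.96,"tz":0,"yaw":0},
])

```text
t: 9.45
tool_pos: [0.4626, -0.1871, 0.1668]
orientation: [[-0.999, -0.053, 0.001], [-0.053, 0.999, 0.001], [-0.001, 0.001, -1.0]]
force: [0.1, -0.3, 0.3]
width: 0.0513
finger_force: 0.0
```

jog_arm([
  {"tx":-0.23,"ty":-0.95,"tz":0,"yaw":0},
  {"tx":0,"ty":0,"tz":0,"yaw":0},
  {"tx":0,"ty":0,"tz":-0.8,"yaw":0},
])

```text
t: 9.82
tool_pos: [0.4583, -0.2109, 0.1482]
orientation: [[-0.999, -0.052, 0.004], [-0.052, 0.999, -0.001], [-0.004, -0.001, -1.0]]
force: [-0.2, -0.3, 0.2]
width: 0.0512
finger_force: 0.0
```

Run:
```python
from h import *
p=viewer.read_camera("scene"); im=p["img"]; s=ctrl.state(); T=s["tool_pos"]; print(T)
c=im[235:360,165:300]; 
for P in ([.4565,-.2124,.101],[.4565,-.2124,.045],T):
    print(proj(p,P)-[165,235])
cv2.imwrite("pics/c.png",cv2.resize(c,None,fx=4.5,fy=4.5,interpolation=cv2.INTER_CUBIC))
t=viewer.read_camera("top")
print("fslot",at(t,(243.4,196.2),.046),at(t,(186/2.5+180,90/2.5+140),.046),at(t,(207/2.5+180,177/2.5+140),.046))
```

```text
[ 0.45623842 -0.20952908  0.14403957]
[69.17238954 44.92662309]
[72.44591096 61.555764  ]
[67.49769965 30.60769708]
fslot [0.56207209 0.14663207 0.046     ] [0.60383993 0.1233212  0.046     ] [0.53105968 0.10709456 0.046     ]
```

View pics/c.png

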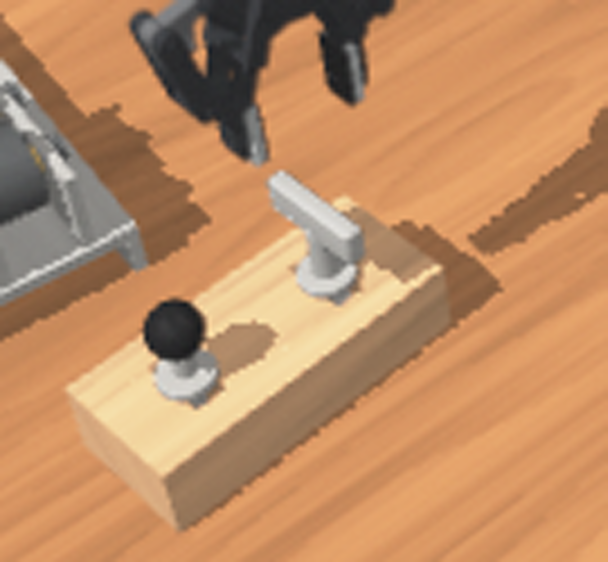

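The bar handle sits at crop (317,213), between and below the open fingers, with the ball pin clear at (175,330). Descending and gripping.

jog_arm([
  {"tx":0,"ty":-0.1,"tz":-0.9,"yaw":0},
  {"tx":0,"ty":0,"tz":-0.9,"yaw":0},
  {"tx":0,"ty":0,"tz":-0.7,"yaw":0},
  {"tx":0,"ty":0,"tz":-0.5,"yaw":0},
  {"tx":0,"ty":0,"tz":0,"yaw":0},
])

```text
t: 10.55
tool_pos: [0.4561, -0.213, 0.0705]
orientation: [[-0.999, -0.052, -0.002], [-0.052, 0.999, 0.001], [0.001, 0.001, -1.0]]
force: [0.5, 0.1, -0.0]
width: 0.0512
finger_force: 0.0
```

jog_arm([
  {"tx":0,"ty":0,"tz":0,"yaw":0},
  {"tx":0,"ty":0,"tz":0,"yaw":0},
  {"tx":0,"ty":0,"tz":0,"yaw":0},
  {"tx":0,"ty":0,"tz":0,"yaw":0},
], gripper=0, squeeze=60)

```text
t: 11.05
tool_pos: [0.4572, -0.2139, 0.0722]
orientation: [[-0.999, -0.052, 0.001], [-0.052, 0.999, -0.001], [-0.001, -0.001, -1.0]]
force: [-0.3, 2.5, 5.5]
width: 0.0112
finger_force: 58.8
```

jog_arm([
  {"tx":0,"ty":0,"tz":0.4,"yaw":0},
  {"tx":0,"ty":0,"tz":0.7,"yaw":0},
  {"tx":0,"ty":0,"tz":1,"yaw":0},
  {"tx":0,"ty":0,"tz":1,"yaw":0},
  {"tx":0,"ty":0,"tz":0,"yaw":0},
])

```text
t: 11.68
tool_pos: [0.4582, -0.2147, 0.152]
orientation: [[-0.999, -0.052, 0.005], [-0.052, 0.999, -0.003], [-0.004, -0.003, -1.0]]
force: [0.2, -1.0, -3.5]
width: 0.0112
finger_force: 58.5
```

jog_arm([
  {"tx":0.28,"ty":0.96,"tz":0,"yaw":0.5},
  {"tx":0.28,"ty":0.96,"tz":0,"yaw":0.5},
  {"tx":0.28,"ty":0.96,"tz":0,"yaw":0.5},
  {"tx":0.28,"ty":0.96,"tz":0,"yaw":0.5},
  {"tx":0.28,"ty":0.96,"tz":0,"yaw":0.47},
])

```text
t: 12.3
tool_pos: [0.491, -0.0927, 0.1476]
orientation: [[-0.964, -0.266, -0.002], [-0.266, 0.964, 0.0], [0.001, 0.001, -1.0]]
force: [0.1, 0.1, -2.5]
width: 0.0111
finger_force: 58.6
```

jog_arm([
  {"tx":0.28,"ty":0.96,"tz":0,"yaw":0},
  {"tx":0.28,"ty":0.96,"tz":0,"yaw":0},
  {"tx":0.28,"ty":0.96,"tz":0,"yaw":0},
  {"tx":0.28,"ty":0.96,"tz":0,"yaw":0},
  {"tx":0.28,"ty":0.96,"tz":0,"yaw":0},
])

```text
t: 12.92
tool_pos: [0.526, 0.0272, 0.1475]
orientation: [[-0.964, -0.264, -0.002], [-0.264, 0.964, -0.0], [0.002, 0.0, -1.0]]
force: [0.8, 0.5, -2.7]
width: 0.0109
finger_force: 58.6
```

jog_arm([
  {"tx":0.28,"ty":0.96,"tz":0,"yaw":0},
  {"tx":0.28,"ty":0.96,"tz":0,"yaw":0},
  {"tx":0.28,"ty":0.96,"tz":0,"yaw":0},
  {"tx":0.28,"ty":0.7,"tz":0,"yaw":0},
  {"tx":0,"ty":0,"tz":0,"yaw":0},
])

```text
t: 13.55
tool_pos: [0.5545, 0.1168, 0.1481]
orientation: [[-0.964, -0.266, -0.001], [-0.266, 0.964, -0.0], [0.001, 0.0, -1.0]]
force: [-0.3, -0.0, -2.6]
width: 0.0112
finger_force: 58.6
```

Run:
```python
from h import *
p=viewer.read_camera("scene"); im=p["img"].copy(); s=ctrl.state(); T=s["tool_pos"]; print(T,s["orientation"].round(3))
u0,v0,k=325,180,6; c=cv2.resize(im[v0:v0+100,u0:u0+110],None,fx=k,fy=k,interpolation=cv2.INTER_CUBIC)
R=np.array(s["orientation"]); ex=R[:,0]*-1; ey=R[:,1]; O=T+np.array([0,0,.019-.045])
def dot(P,col):
    q=(proj(p,P)-[u0,v0]+.5)*k; cv2.circle(c,tuple(int(x) for x in q),2,col,-1)
for x in(-32,32):
  for y in (-6,6):
    for z in(34,56): dot(O+ex*x/1e3+ey*y/1e3+[0,0,z/1e3],(0,0,255))
for x in(-17,17):
  for y in(-7,7): dot(O+ex*x/1e3+ey*y/1e3+[0,0,-.02],(0,255,0))
t=np.radians(15.35)
for x in(-19,19):
  for y in(-8.5,8.5):
    x1,y1=x/1e3,y/1e3; dot([.5615+x1*np.cos(t)-y1*np.sin(t),.1475+x1*np.sin(t)+y1*np.cos(t),.046],(255,0,0))
cv2.imwrite("pics/d.png",c)
```

```text
[0.55433221 0.11598747 0.14814571] [[-0.964 -0.265 -0.001]
 [-0.265  0.964 -0.   ]
 [ 0.001 -0.    -1.   ]]
```

View pics/d.png

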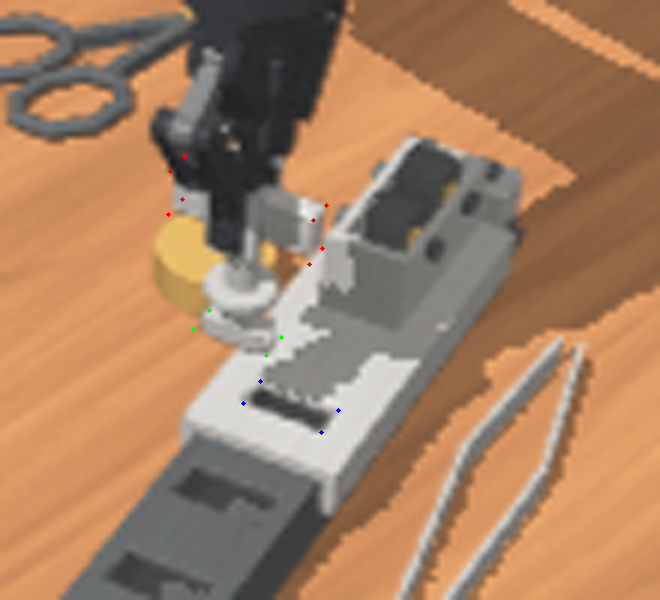

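The red and green dots (predicted bolt) match the handle and head, with the head at (239,331). The blue dots (nominal slot) sit slightly off the dark slot, which is at (290,410). I'll refine the slot by centroid in the unobstructed earlier pictures.

Run:
```python
from h import *
t=np.radians(15.35); E=np.array([[np.cos(t),np.sin(t)],[-np.sin(t),np.cos(t)]])
for f,k,off,cam,box in(("pics/home.png",4.5,(310,190),"scene",(240,232,330,288)),("pics/b.png",2.5,(180,140),"top",(136,108,184,174))):
    p=viewer.read_camera(cam); g=cv2.cvtColor(cv2.imread(f),cv2.COLOR_BGR2GRAY).astype(float)
    x0,y0,x1,y1=box; s=g[y0:y1,x0:x1]; bg=np.percentile(s,70); w=np.clip((bg-s)/(bg-s.min()),0,1); w[w<.3]=0
    n,l,st,ce=cv2.connectedComponentsWithStats((w>0).astype(np.uint8)); j=1+st[1:,4].argmax(); print(st[j]); w[l!=j]=0
    yy,xx=np.mgrid[y0:y1,x0:x1]; c=np.array([(w*xx).sum(),(w*yy).sum()])/w.sum()
    uv=(c+.5)/k-.5+np.array(off)
    for z in(.046,.043): P=at(p,uv,z); print(cam,uv,P, "rail shift mm",(E@(P[:2]-[.5615,.1475])*1e3).round(1))
```

```text
[  10   12   67   34 1101]
scene [372.63069842 247.4984288 ] [0.56134732 0.14617166 0.046     ] rail shift mm [-0.5 -1.2]
scene [372.63069842 247.4984288 ] [0.55923693 0.14885185 0.043     ] rail shift mm [-1.8  1.9]
[   6    9   33   50 1063]
top [243.03691809 196.34618399] [0.56178001 0.14738419 0.046     ] rail shift mm [ 0.2 -0.2]
top [243.03691809 196.34618399] [0.56220089 0.14775143 0.043     ] rail shift mm [0.7 0.1]
```

jog_arm([
  {"tx":0.15,"ty":0.62,"tz":0,"yaw":0},
  {"tx":0.15,"ty":0.61,"tz":0,"yaw":0},
  {"tx":0,"ty":0,"tz":-0.8,"yaw":0},
  {"tx":0,"ty":0,"tz":-0.7,"yaw":0},
  {"tx":0,"ty":0,"tz":0,"yaw":0},
])

```text
t: 14.32
tool_pos: [0.5596, 0.146, 0.1077]
orientation: [[-0.964, -0.264, -0.006], [-0.264, 0.964, -0.001], [0.006, 0.0, -1.0]]
force: [-0.1, 0.6, -3.7]
width: 0.0108
finger_force: 58.7
```

jog_arm([
  {"tx":0,"ty":0,"tz":0,"yaw":0},
  {"tx":0,"ty":0,"tz":0,"yaw":0},
])

```text
t: 14.58
tool_pos: [0.5627, 0.1465, 0.1121]
orientation: [[-0.964, -0.264, 0.001], [-0.264, 0.964, 0.0], [-0.001, -0.0, -1.0]]
force: [0.3, -0.9, -2.2]
width: 0.011
finger_force: 58.7
```

jog_arm([
  {"tx":-0.03,"ty":0.01,"tz":-0.3,"yaw":0},
  {"tx":0,"ty":0,"tz":-0.2,"yaw":0},
  {"tx":0,"ty":0,"tz":-0.15,"yaw":0},
  {"tx":0,"ty":0,"tz":-0.15,"yaw":0},
  {"tx":0,"ty":0,"tz":-0.1,"yaw":0},
])

```text
t: 15.2
tool_pos: [0.5612, 0.1469, 0.0884]
orientation: [[-0.964, -0.264, -0.0], [-0.264, 0.964, -0.0], [0.0, 0.0, -1.0]]
force: [0.4, 0.1, -3.4]
width: 0.0109
finger_force: 58.7
```

jog_arm([
  {"tx":0,"ty":0,"tz":-0.2,"yaw":0},
  {"tx":0,"ty":0,"tz":-0.2,"yaw":0},
  {"tx":0,"ty":0,"tz":-0.1,"yaw":0},
  {"tx":0,"ty":0,"tz":-0.05,"yaw":0},
  {"tx":0,"ty":0,"tz":0,"yaw":0},
])

```text
t: 15.82
tool_pos: [0.5613, 0.1469, 0.075]
orientation: [[-0.964, -0.264, -0.0], [-0.264, 0.964, 0.0], [0.0, 0.0, -1.0]]
force: [0.7, -0.2, -3.3]
width: 0.011
finger_force: 58.7
```

jog_arm([
  {"tx":0,"ty":0,"tz":-0.04,"yaw":0},
  {"tx":0,"ty":0,"tz":-0.04,"yaw":0},
  {"tx":0,"ty":0,"tz":0,"yaw":0},
])

```text
t: 16.2
tool_pos: [0.5615, 0.147, 0.0733]
orientation: [[-0.964, -0.264, 0.0], [-0.264, 0.964, 0.0], [-0.0, -0.0, -1.0]]
force: [-0.9, 0.1, -1.1]
width: 0.0111
finger_force: 58.8
```

jog_arm([
  {"tx":0,"ty":0,"tz":-0.02,"yaw":-0.5},
  {"tx":0,"ty":0,"tz":0,"yaw":-1},
  {"tx":0,"ty":0,"tz":0,"yaw":-1},
  {"tx":0,"ty":0,"tz":0,"yaw":-1},
  {"tx":0,"ty":0,"tz":0,"yaw":-1},
])

```text
t: 16.82
tool_pos: [0.5622, 0.147, 0.0732]
orientation: [[-0.992, 0.128, 0.002], [0.128, 0.992, 0.0], [-0.002, 0.001, -1.0]]
force: [0.9, -0.2, -1.1]
width: 0.0111
finger_force: 59.0
```

jog_arm([
  {"tx":0,"ty":0,"tz":0,"yaw":-1},
  {"tx":0,"ty":0,"tz":0,"yaw":-1},
  {"tx":0,"ty":0,"tz":0,"yaw":-1},
  {"tx":0,"ty":0,"tz":0,"yaw":-1},
  {"tx":0,"ty":0,"tz":0,"yaw":-1},
])

```text
t: 17.45
tool_pos: [0.5622, 0.1469, 0.0733]
orientation: [[-0.845, 0.535, 0.002], [0.535, 0.845, 0.0], [-0.001, 0.001, -1.0]]
force: [2.0, -0.6, -0.7]
width: 0.0114
finger_force: 59.0
```

jog_arm([
  {"tx":0,"ty":0,"tz":0,"yaw":-1},
  {"tx":0,"ty":0,"tz":0,"yaw":-1},
  {"tx":0,"ty":0,"tz":0,"yaw":-1},
  {"tx":0,"ty":0,"tz":0,"yaw":-1},
  {"tx":0,"ty":0,"tz":0,"yaw":-1},
])

```text
t: 18.08
tool_pos: [0.5622, 0.147, 0.0733]
orientation: [[-0.54, 0.842, 0.002], [0.842, 0.54, 0.0], [-0.001, 0.002, -1.0]]
force: [1.9, -0.0, -0.2]
width: 0.0113
finger_force: 59.0
```

jog_arm([
  {"tx":0,"ty":0,"tz":0,"yaw":-1},
  {"tx":0,"ty":0,"tz":0,"yaw":-1},
  {"tx":0,"ty":0,"tz":0,"yaw":-1},
  {"tx":0,"ty":0,"tz":0,"yaw":-0.5},
  {"tx":0,"ty":0,"tz":0,"yaw":0},
])

```text
t: 18.7
tool_pos: [0.5621, 0.1471, 0.0733]
orientation: [[-0.265, 0.964, 0.002], [0.964, 0.265, 0.0], [-0.0, 0.002, -1.0]]
force: [0.8, 1.1, 0.3]
width: 0.0108
finger_force: 59.0
```

jog_arm([
  {"tx":0,"ty":0,"tz":0,"yaw":0},
  {"tx":0,"ty":0,"tz":0,"yaw":0},
  {"tx":0,"ty":0,"tz":0,"yaw":0},
  {"tx":0,"ty":0,"tz":0,"yaw":0},
], gripper=0.6)

```text
t: 19.2
tool_pos: [0.5613, 0.1469, 0.0725]
orientation: [[-0.265, 0.964, -0.0], [0.964, 0.265, -0.0], [0.0, -0.0, -1.0]]
force: [-0.2, -0.7, 0.2]
width: 0.0511
finger_force: 0.0
```

jog_arm([
  {"tx":0,"ty":0,"tz":0.5,"yaw":0},
  {"tx":0,"ty":0,"tz":1,"yaw":0},
  {"tx":0,"ty":0,"tz":1,"yaw":0},
  {"tx":0,"ty":0,"tz":1,"yaw":0},
  {"tx":0,"ty":0,"tz":1,"yaw":0},
])

```text
t: 19.82
tool_pos: [0.5615, 0.1469, 0.187]
orientation: [[-0.264, 0.964, 0.001], [0.964, 0.264, 0.0], [-0.0, 0.001, -1.0]]
force: [0.7, 0.6, 0.2]
width: 0.0512
finger_force: 0.0
```

jog_arm([
  {"tx":-0.5,"ty":-0.9,"tz":0,"yaw":0},
  {"tx":-0.5,"ty":-0.9,"tz":0,"yaw":0},
  {"tx":-0.5,"ty":-0.9,"tz":0,"yaw":0},
  {"tx":-0.5,"ty":-0.9,"tz":0,"yaw":0},
  {"tx":-0.5,"ty":-0.9,"tz":0,"yaw":0},
])

```text
t: 20.45
tool_pos: [0.4986, 0.0337, 0.1862]
orientation: [[-0.264, 0.964, 0.001], [0.964, 0.264, -0.0], [-0.0, 0.001, -1.0]]
force: [1.0, 0.2, -0.7]
width: 0.051
finger_force: 0.0
```

Run:
```python
from h import *
a=viewer.read_camera("scene")["img"][180:300,310:430]; b=viewer.read_camera("top")["img"][140:260,140:260]
f=lambda i:cv2.resize(i,(400,400),interpolation=cv2.INTER_CUBIC)
cv2.imwrite("pics/e.png",np.hstack([f(a),f(b)]))
```

```text
(no output)
```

View pics/e.png

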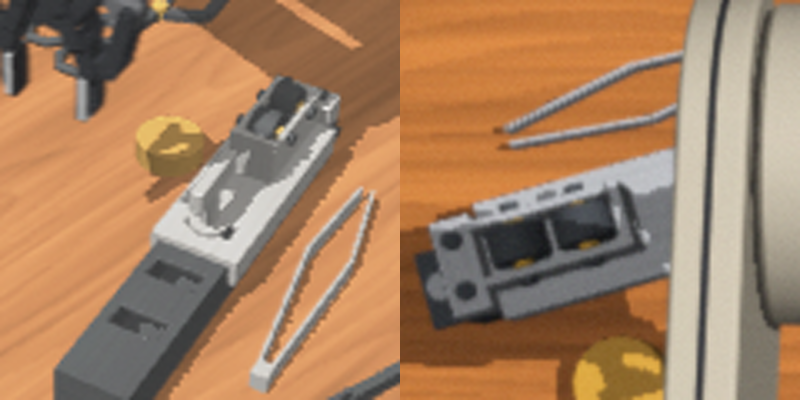

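The scene view shows the collar seated at (210,225) with the handle along the rail. The top view shows the foot against the stop at (480,260), and the gripper is clear of everything. Handing in.

```bash
python3 -c "
from h import *
print(ctrl.job_done())"
```

```text
the job is handed in; nothing more can be done
None
```

The job is handed in: the pipe rest is pushed home against the stop, and the T-bolt is seated through both slots, turned a quarter turn with its handle along the rail, and released; the verdict was not shown.

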